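Load a gel cassette and tap its tension wedge home

TASK

Take the gel cassette (the tall one with the window) from the rack and stand it in the guides of the electrophoresis cell, then take the wedge and set it loosely, sloped side to the wedge seat, in the gap between the seat and the cassette, and let go. Then tap or press the wedge down on its top, with small measured force, until it goes no further and holds the cassette clamped tight on the gasket; do not overdrive it, or the cassette cracks, and leave the other things where they are.

Things in the scene. Friction and masses are not known exactly. Their poses are not given: they have to be found in the camera images.
- cell: Vertical-gel cell: open grey tank, base 108 x 156 mm, walls up to z = 66 mm, inner floor at z = 6 mm, fixed. Origin on the bench under the tank; x from the wedge side (toward the robot) to the back, y along its length, z up. Behind the cassette place a white core; two plugs on it at x 41, y +-44 mm reach z = 86 mm. Faces smooth, friction about 0.35 (0.28 to 0.42).
- gasket_face (a point): face of the soft black gasket, looking to -x, at (10, 0, 42) mm in the cell's frame (|y| < 36, z 21 to 62 mm). It gives way towards +x under 3 rising to 10 N; then the cassette stops hard on the white core's frame, 1 to 5 mm behind the gasket's free face: how far differs from run to run and cannot be seen or measured beforehand
- guide (a point): top of the left cassette guide, at (-4.5, 46.5, 58) mm in the cell's frame. At each end (|y| 40 to 53 mm) a rib with its rear face at x = -4.5 mm and a flared top, z 56 to 66 mm, keeps the cassette from falling forward; the end walls are at y = +-53 mm
- seat (a point): point on the cell's inner floor at (2.75, 0, 6) mm in the cell's frame, axes as the cell's: where the centre of the cassette's foot belongs. Its play there, between ribs and gasket, is +-2.7 mm in x and +-3 mm in y
- wedge_seat (a point): middle of the wedge seat's leaning face at (-8, 0, 49) mm in the cell's frame: the face leans 1 : 5, from x = -4.6 mm at z = 32 mm to x = -11.4 mm at z = 66 mm, 50 mm wide (y) between cheeks; the front wall of the tank is at x = -29 to -34 mm. The wedge goes down between this face and the cassette's front
- wedge_slot (a point): mouth of the wedge gap, at (-6, 0, 66) mm in the cell's frame, axes as the cell's, on the level of the tank's rim, about midway between the top of the wedge seat and the cassette's front
- rack: black rack, base 130 x 196 x 8 mm, fixed. Origin: centre of its underside, z up. Two plate places at (34, -38) and (-34, -38) mm: plates stand on the base (z = 8 mm), thickness along the rack's x, between posts 36 mm high; a pocket 38 mm high for the wedge at (8, 58) mm, its floor also at z = 8 mm
- cassette: gel cassette, a white plate 9 (x) x 100 (y) x 105 (z) mm with a clear window and comb teeth behind it, 90 to 145 g; stands upright in one of the two places of the rack. Origin: centre of its foot. x is its thickness; its front and back are alike. Its plain upper band (z 78 to 105 mm) is the place to grip. It can stand free on its foot
- dam: buffer dam, a plain white ribbed plate 9 x 100 x 80 mm, lower than the cassette and with no window; stands in the other place of the rack and stays there. Origin: centre of its foot
- wedge: tension wedge, grey, 135 mm high, 36 mm wide (y), 95 to 160 g, tip down in the rack's pocket. Origin at the tip's lower edge, mid-width, on the flat face; z up. Flat face x = 0 looks to +x and goes against the cassette; the sloped face, x = -6 mm at the tip and -20 mm at z = 70 mm (1 : 5, like the seat), goes against the seat: set it in with its x along the cell's x
- wedge_stem (a point): place to grip the wedge, (-10, 0, 118) mm in its frame. Above z = 70 mm the wedge is a straight stem, 20 mm thick (x from -20 to 0) and 36 mm wide (y), with fine ridges. Its parts above the cassette's top edge are free on all sides also when it is set in
- wedge_tip (a point): middle of the wedge's tip edge, at (-3, 0, 0) mm in its frame. Set in loosely, the tip comes to rest 30 to 48 mm above the bench; home, it is between 5 and 30 mm above the bench: how low differs from run to run and must be felt
- wedge_top (a point): centre of the wedge's flat top (20 x 36 mm), at (-10, 0, 135) mm in its frame: the place to tap. The wedge goes down under 2 to 10 N from above until the cassette stops on the core; it is home and tight when it goes no further under 15 to 20 N. It wedges with about twice the push: more than 50 N on the cassette cracks it, which a push of over 25 N may do
- buffer_bottle: buffer bottle with a screw cap, 56 x 52 x 103 mm, a bystander at the front of the bench; origin at its foot
- tape: roll of tape lying flat, 62 mm across, 18 mm high, a bystander; origin at its underside
- timer: bench timer, 60 x 68 x 18 mm, a bystander behind the cell; origin at its underside
- small_bottle: small bottle, 34 mm across, 68 mm high, a bystander behind the rack; origin at its foot
Not all that is in view belongs to the job. What is shaped like the cassette but pink is not meant.

How it is judged:
By the outcome, as a careful person would: the job done as asked, in the order asked, and still so for the second after the job is handed in, with the robot touching nothing.
It also fails if it takes over 67 s, if anything falls off the work surface, if the arm or the gripper's body presses on something with over 40 N, if the wrist force passes 120 N, or if a joint passes its speed limit or range.

ROBOT

A 7-joint arm with a two-finger parallel gripper is mounted at the origin on a cart in front of the work surface, level with it; the furniture and walls round the work are solid. World frame = base frame: x ahead of the robot, y to its left, z up, the work surface at z = 0. Lengths are in mm, angles in rad, forces in N, time in s.
With the tool pointing down it reaches from about 400 to 875 mm from the base axis. Payload 19.3 kg.
Tool frame: the origin (TCP) lies on the centre line of the jaws, within the pads' length; the fingertips stand 14 mm ahead of it and the grasp point (between the pads) lies 5 mm behind it; z points along the fingers, y is the line along which they close (so a half turn about z gives the same grasp; the last joint's range is limited). The gripper opens to 85 mm and grips with 20 to 120 N. Pads are 22 mm wide; open, the fingers measure 114 mm over their backs; the gripper's body (76 mm by 85 mm) begins 54 mm behind the grasp point. The pads swing forward as they close: fully open they stand 13 mm farther back than shut.
Start: joints at [1.265, 0.521, -0.036, 1.599, 0.021, 1.021, -0.113], TCP at [145.985, -607.703, 245.291] pointing down, gripper open.
Joint ranges: [-2.91, 2.91], [-0.3, 2.13], [-1.5, 1.42], [0.17, 2.43], [-1.26, 4.41], [0.16, 1.93], [-2.52, 2.52]. Speed limits (rad/s): [1.89, 1.89, 2.39, 2.39, 3.01, 3.01, 3.01].

INTERFACE

Orientations are given as a rotation vector (axis times angle).
In Python, from cell import ctrl, optics, spotter gives the robot as it stands.
- The arm moves only by the shell command python3 -m handwheel 'ROWS' [OPENING]. ROWS is JSON, a list of rows, each a list of 6 numbers: the shift along the tool's x, y, z normalised to -1 to 1, where 1 is 1 m, then the turn, a rotation vector about the tool's x, y, z normalised to -1 to 1, where 1 is pi/4 rad. In form: [[tx, ty, tz, ax, ay, az], ...]. A call has 1 to 8 rows; each row is the pose to reach, as a shift and turn from the pose commanded when the call began, along the tool's axes at that moment; what a row does not reach only later rows make up. A row lasts 1/10 s, in which the tool goes at most 50 mm and 8.59 degrees, less where a joint would pass 70% of its speed; a pose out of reach is approached as far as the arm can. A call with a number of a shift or a turn outside -1 to 1 is refused whole. A call with a gripper value outside its range is refused whole. OPENING is the gripper command: -1 is shut, 1 is fully open, values between are in proportion, set as the call begins (- or left out, the last holds). The fingers move at their own pace and stop on an object; the grip force is fixed at half the most. Time passes only in rows, so rows that repeat a pose let the fingers close. It gives the time, the measured TCP pose, the force, the opening and the grip force at its end, in the units of the state.
- ctrl.state(): the state, without advancing time (a new reading comes with each control period).
- optics.get_image(name): name is "side" or "top" or "wrist"; returns a dict with "frame" (480x640x3 uint8, red, green, blue), "intrinsics" (3x3 intrinsics, pixels), "dist" ([k1, k2, p1, p2, k3] as OpenCV has them; the pictures are not rectified), "origin" and "orientation" of the camera in the world; the wrist camera has in their place "tool_from_camera" (4x4, takes a point from camera to tool coordinates, whose origin is the TCP and whose axes are the flange's). Camera axes: x right, y down, z forward; pixel columns grow to the right and rows downward; lengths in mm; the calibration is good to about 2 mm. A picture is of the moment at which its call begins: read the wrist's pose just before it. There is no depth.
- ctrl.finish_job(): hands the job in; it is judged then, once.
Trained networks look in a picture, given as the dict that the camera call returned (one of the last four; its "shot" number tells which), for a name from the list of things; names that differ only in an ending like _2 or _b are one class to them, and where a whole thing is asked for, a point or a joint stands for the part that bears it (a point fixed in the world has none). Each returns a list of dicts, best first, with "confidence" (0 to 1); they miss things now and then, are a little off and sometimes report something else, mostly with a low value. They report only what shows in the picture. A call takes as long as a camera call. They do not tell look-alikes from the thing itself.
- spotter.find_in(picture, target): "uv" ([column, row] in pixels, amid what is visible of it).
The state is a dict: "t": time; "qpos": joint angles; "dq": joint speeds; "joint_torque": joint torques, N m; "position": TCP position; "ee_rot": TCP orientation; "ft_force": force on the tool from outside, world axes, zero at the start; "moment": the same for the moment, N m; "grip_width": finger opening in mm; "gripper_force": force on a finger pad.
Only numpy, scipy, OpenCV 4.12 (cv2) and the standard library are available. Lean on these libraries where they do the work, as an engineer would, in place of code of your own. Each camera call takes 0.05 s, during which the arm holds its last target. There are 200 camera calls.

## Working session

There is one attempt and no reset: what is moved stays moved. The work goes in short steps, Python scripts to look and compute and a shell command to move; the robot and the scene stay as the last step left them, time stands still between calls to the robot, and variables do not carry over. Pictures are saved under pics/ and viewed, at most 14 in all, crops included, and the job is handed in when it is done.

```bash
ls; mkdir -p pics
cat > h.py <<'E'
import numpy as np, cv2
from scipy.spatial.transform import Rotation as R
from cell import ctrl, optics, spotter
def cam(p):
    if 'origin' in p:
        o=np.array(p['origin'],float); r=np.array(p['orientation'],float)
        r=R.from_rotvec(r).as_matrix() if r.size==3 else (R.from_quat(r).as_matrix() if r.size==4 else r)
        return o,r
    s=ctrl.state(); T=np.array(p['tool_from_camera']); Rt=R.from_rotvec(s['ee_rot']).as_matrix()
    return Rt@T[:3,3]+np.array(s['position']), Rt@T[:3,:3]
def ray(p,uv,c=None):
    o,r=c or cam(p)
    x=cv2.undistortPoints(np.array([[uv]],float),np.array(p['intrinsics'],float),np.array(p['dist'],float))[0,0]
    return o, r@np.array([x[0],x[1],1.])
def onz(p,uv,z,c=None):
    o,d=ray(p,uv,c); return o+d*(z-o[2])/d[2]
def proj(p,X,c=None):
    o,r=c or cam(p)
    rv=cv2.Rodrigues(r.T)[0]
    return cv2.projectPoints(np.array(X,float).reshape(-1,3),rv,-r.T@o,np.array(p['intrinsics'],float),np.array(p['dist'],float))[0][:,0]
def save(p,n): cv2.imwrite('pics/'+n,p['frame'][:,:,::-1])
E
python3 - <<'E'
from h import *
s=ctrl.state(); print(s)
for n in ['top','side']:
    p=optics.get_image(n); save(p,n+'0.png'); print(n,p['origin'],p['orientation'],p['intrinsics'])
    for t in ['cell','rack','cassette','dam','wedge','wedge_top','wedge_slot','gasket_face','guide','seat']:
        print(t,[(np.round(d['uv']),round(d['confidence'],2)) for d in spotter.find_in(p,t)[:3]])
E
```

```text
pics
{'t': 0.0, 'qpos': array([ 1.26477724,  0.52199544, -0.03630403,  1.60000629,  0.02119313,
        1.02109168, -0.11278955]), 'dq': array([-3.66805207e-04,  3.76021032e-04,  1.50009713e-03,  5.29454037e-05,
       -5.84554596e-04,  6.17445435e-04, -1.43950057e-03]), 'joint_torque': array([-5.01282066e-04, -9.27102900e+01,  1.97907574e+00, -3.69926798e+01,
        1.77577062e-02,  8.18684144e-03,  2.19014890e-05]), 'position': array([ 145.90389236, -607.4023782 ,  244.73816927]), 'ee_rot': array([-3.11869661e+00, -3.69400725e-01,  3.38686870e-04]), 'ft_force': array([0.13125992, 0.4065666 , 0.20282965]), 'moment': array([ 0.03249573,  0.01458503, -0.04826381]), 'gripper_force': 0.0, 'grip_width': 85.15373736576805}
top [ 399.07390057 -154.28919341 1109.47674933] [-2.15676333  2.20247659 -0.11363597] [[538.55358018   0.         321.58239538]
 [  0.         538.55358018 235.52103158]
 [  0.           0.           1.        ]]
cell [(array([232., 206.]), 0.97), (array([380., 255.]), 0.59)]
rack [(array([381., 255.]), 0.8)]
cassette [(array([420., 346.]), 0.92), (array([403., 275.]),
[... 243 characters left out ...]
]
side [-31.97449391 687.0348063  785.99156771] [-0.6937127   2.4799877  -1.30254438] [[565.32829755   0.         315.70896628]
 [  0.         565.32829755 240.76183251]
 [  0.           0.           1.        ]]
cell [(array([243., 304.]), 0.6)]
rack [(array([355., 257.]), 0.62)]
cassette [(array([443., 244.]), 0.92), (array([374., 231.]), 0.84)]
dam [(array([358., 218.]), 0.87), (array([240., 303.]), 0.69)]
wedge [(array([336., 226.]), 0.83)]
wedge_top [(array([341., 227.]), 0.67)]
wedge_slot [(array([238., 304.]), 0.68)]
gasket_face [(array([241., 304.]), 0.81)]
guide [(array([239., 303.]), 0.85), (array([361., 221.]), 0.54), (array([376., 231.]), 0.36)]
seat [(array([239., 305.]), 0.92)]
```

View pics/top0.png

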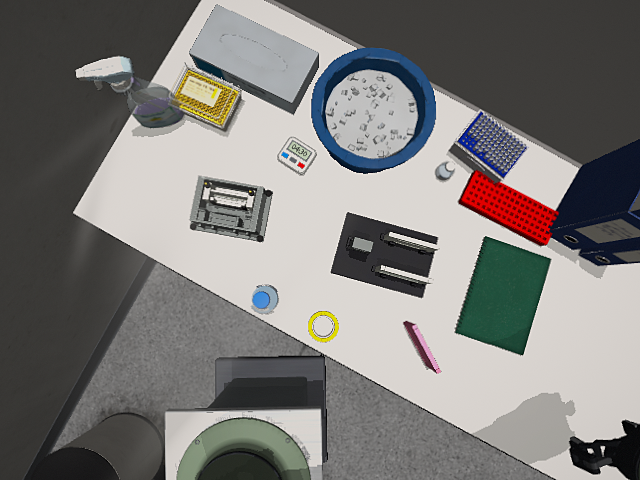

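View pics/side0.png

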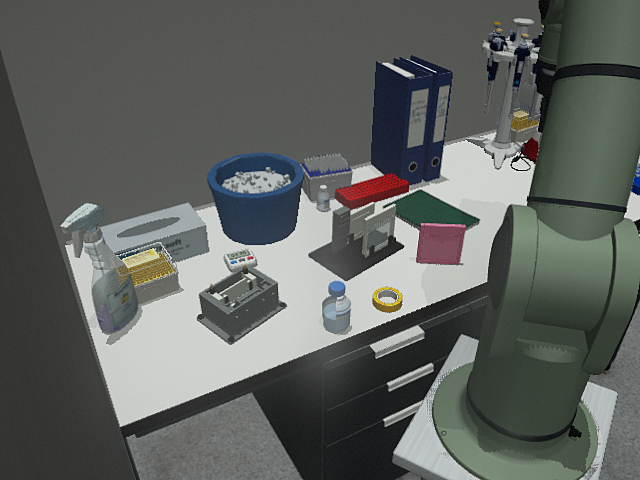

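The top view shows the cell at (232,207), the rack at (385,255) with the wedge at (361,245), the plates at (411,241) and (403,275), and the pink decoy at (421,346). The side view shows the windowed cassette as the nearer plate, at (378,231).

Run:
```python
from h import *
p=optics.get_image('top'); f=p['frame']
a=cv2.resize(f[165:250,182:282],None,fx=4,fy=4,interpolation=cv2.INTER_CUBIC)
b=cv2.resize(f[205:305,325:445],None,fx=3.33,fy=3.33,interpolation=cv2.INTER_CUBIC)
h=340;c=np.zeros((340,800,3),np.uint8);c[:,:400]=a;c[:333,400:]=b[:340,:400]
cv2.imwrite('pics/crop.png',c[:,:,::-1])
for n,uv,z in [('rack1',(345,213),8),('rack2',(438,237),8),('rack3',(423,297),8),('rack4',(332,272),8),('cass',(403,275),105),('dam',(411,241),88),('wedge',(361,245),143),('cell',(232,206),40),('pink',(420,346),100)]:
    print(n,onz(p,uv,z).round())
```

```text
rack1 [ 547. -218.    8.]
rack2 [ 493. -409.    8.]
rack3 [ 370. -373.    8.]
rack4 [ 426. -188.    8.]
cass [ 415. -318.  105.]
dam [ 480. -338.   88.]
wedge [ 470. -237.  143.]
cell [561.  10.  40.]
pink [ 282. -346.  100.]
```

View pics/crop.png

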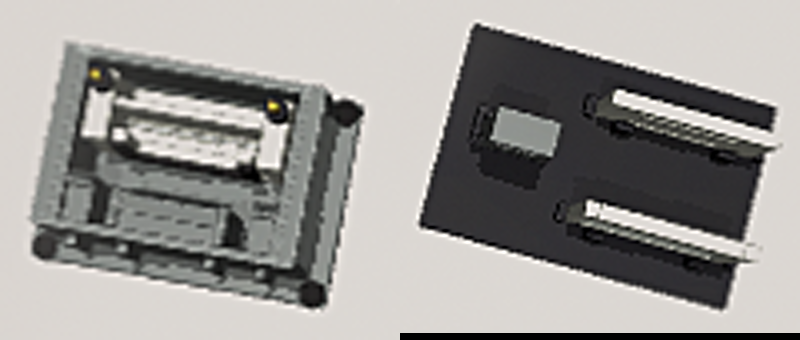

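Crop: the tank's front with the wedge seat faces the robot. In the rack, the windowed cassette is the nearer plate. The rack's yaw is about -16° and the cell's about -11°. Next I'll take wrist views.

```bash
cat >> h.py <<'E'
def row(pos,yang,s=None):
    """row from current pose to TCP pos, tool down with tool-y at world angle yang(deg)"""
    s=s or ctrl.state(); Rt=R.from_rotvec(s['ee_rot'])
    a=np.radians(yang); y=np.array([np.cos(a),np.sin(a),0]); z=np.array([0,0,-1.]); x=np.cross(y,z)
    Rg=R.from_matrix(np.c_[x,y,z])
    d=Rt.inv().apply(np.array(pos)-s['position'])/1000; w=(Rt.inv()*Rg).as_rotvec()/(np.pi/4)
    print('row',d.round(4).tolist(),w.round(3).tolist())
E
python3 -c "
from h import *
row((440,-290,390),-15.8); p=optics.get_image('wrist'); print(p['tool_from_camera'],p['intrinsics'])"
```

```text
row [0.3601, -0.2402, -0.1447] [-0.0, -0.0, -1.349]
[[-8.25972142e-04 -9.53501747e-01 -3.01386356e-01  7.70648167e+01]
 [ 9.99999546e-01 -6.44669709e-04 -7.01020697e-04 -9.91732944e-02]
 [ 4.74129805e-04 -3.01386799e-01  9.53501847e-01 -1.28003263e+02]
 [ 0.00000000e+00  0.00000000e+00  0.00000000e+00  1.00000000e+00]] [[412.76260898   0.         318.42446095]
 [  0.         412.76260898 238.33137723]
 [  0.           0.           1.        ]]
```

```bash
python3 -m handwheel '[[0.045,-0.03,-0.018,0,0,-0.12],[0.09,-0.06,-0.036,0,0,-0.24],[0.135,-0.09,-0.054,0,0,-0.36],[0.18,-0.12,-0.072,0,0,-0.48],[0.22,-0.146,-0.09,0,0,-0.6],[0.26,-0.17,-0.11,0,0,-0.72],[0.3,-0.2,-0.12,0,0,-0.84],[0.3,-0.2,-0.13,0,0,-0.95]]' ; python3 -c "
from h import *
row((440,-270,390),-15.8)"
```

```text
t: 2.0
position: [393.0, -340.1, 375.9]
ee_rot: [-2.765, -1.49, -0.001]
ft_force: [0.9, -0.6, -0.1]
grip_width: 85.7
gripper_force: 0.0
row [0.0844, 0.0008, -0.014] [0.0, -0.001, -0.39]
```

```bash
python3 -m handwheel '[[0.042,0,-0.007,0,0,-0.19],[0.084,0,-0.014,0,0,-0.38],[0.084,0,-0.014,0,0,-0.39],[0.084,0,-0.014,0,0,-0.39]]' 0.3
python3 - <<'E'
from h import *
p=optics.get_image('wrist'); save(p,'w1.png'); c=cam(p)
import pickle; pickle.dump((p,c),open('w1.pkl','wb'))
for t in ['cassette','dam','wedge','wedge_top','wedge_stem']:
    print(t,[(np.round(d['uv']),round(d['confidence'],2)) for d in spotter.find_in(p,t)[:3]])
row((520,-10,400),-11)
E
```

```text
t: 2.4
position: [437.9, -272.9, 389.5]
ee_rot: [2.511, 1.888, 0.0]
ft_force: [-0.3, -0.2, -1.0]
grip_width: 55.3
gripper_force: 0.0
cassette [(array([211., 283.]), 0.8), (array([312., 222.]), 0.72), (array([340., 150.]), 0.72)]
dam [(array([369., 228.]), 0.82)]
wedge [(array([342., 146.]), 0.59)]
wedge_top [(array([342., 148.]), 0.92)]
wedge_stem [(array([345., 144.]), 0.66)]
row [0.2766, 0.0054, -0.0109] [-0.0, 0.0, -0.118]
```

View pics/w1.png

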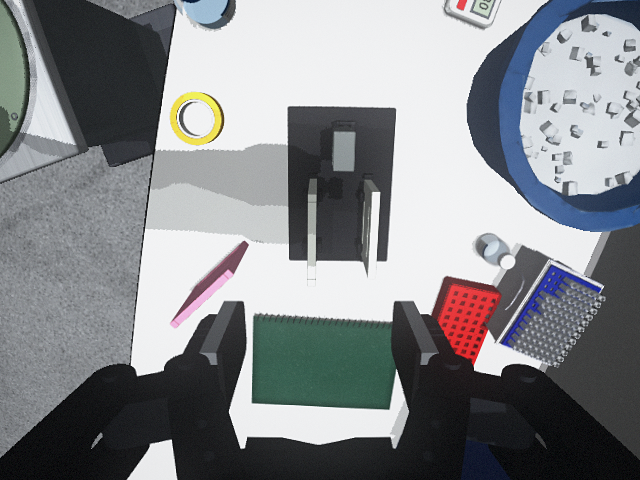

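The wrist view shows the cassette top edge from (313,180) to (311,285), the dam from (370,180) to (372,277), and the wedge top at (344,150) with its long side along the rack's y. Next I'll view the cell.

```bash
python3 -m handwheel '[[0.045,0.0,-0.003,0,0,-0.05],[0.09,0.002,-0.005,0,0,-0.1],[0.135,0.003,-0.008,0,0,-0.12],[0.18,0.005,-0.01,0,0,-0.12],[0.23,0.005,-0.01,0,0,-0.12],[0.277,0.005,-0.01,0,0,-0.12],[0.277,0.005,-0.01,0,0,-0.12],[0.277,0.005,-0.01,0,0,-0.12]]'
python3 - <<'E'
from h import *
p=optics.get_image('wrist'); c=cam(p)
import pickle; pickle.dump((p,c),open('w2.pkl','wb'))
f=p['frame']
for t in ['cell','wedge_slot','gasket_face','guide','seat','wedge_seat']:
    print(t,[(np.round(d['uv']),round(d['confidence'],2)) for d in spotter.find_in(p,t)[:3]])
u,v=proj(p,[[561,10,50]],c)[0].astype(int); print(u,v)
u=max(u-110,0);v=max(v-85,0)
g=f[v:v+180,u:u+220]; print(u,v)
cv2.imwrite('pics/w2.png',cv2.resize(g,None,fx=3.3,fy=3.3,interpolation=cv2.INTER_CUBIC)[:,:,::-1])
E
```

```text
t: 3.5
position: [519.8, -8.1, 399.1]
ee_rot: [-2.419, -2.004, 0.0]
ft_force: [-0.6, -0.1, -0.2]
grip_width: 55.4
gripper_force: 0.0
cell [(array([347., 143.]), 0.77)]
wedge_slot [(array([347., 147.]), 0.6)]
gasket_face [(array([346., 141.]), 0.94), (array([316., 379.]), 0.28)]
guide [(array([347., 142.]), 0.65)]
seat [(array([351., 142.]), 0.87)]
wedge_seat [(array([347., 141.]), 0.95)]
351 154
241 69
```

View pics/w2.png

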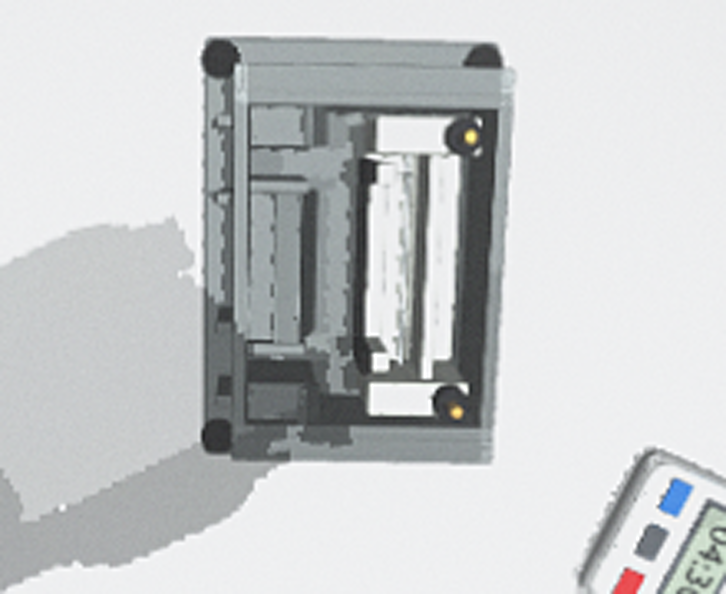

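Crop (3.3x, offset 241,69): the plugs are at (470,136) and (457,411), the seat's top edge runs from (301,193) to (301,345), and the inner front corners are at (249,105) and (246,422). I'll fit the poses from these points.

Run:
```python
from h import *
import pickle
from scipy.optimize import least_squares
p,c=pickle.load(open('w2.pkl','rb'))
top=optics.get_image('top'); ct=cam(top)
M=np.array([[41,44,86],[41,-44,86],[-29,53,66],[-29,-53,66],[-11.4,25,66],[-11.4,-25,66]],float)
U=np.array([[470,136],[457,411],[249,105],[246,422],[301,193],[301,345]],float)/3.3+[241,69]
Ut=np.array([[205.75,183.25],[250.75,191.25]])
def W(q,M): return R.from_euler('z',q[2]).apply(M)+[q[0],q[1],0]
def f(q): return (proj(p,W(q,M),c)-U).ravel()
def ft(q): return (proj(top,W(q,M[:2]),ct)-Ut).ravel()
for g in (f,ft,lambda q:np.r_[f(q),ft(q)]):
    r=least_squares(g,[560,10,-.19]); print(r.x[:2].round(1),np.degrees(r.x[2]).round(2),r.fun.reshape(-1,2).round(1).tolist())
# rack objects from w1 : refined edges
p,c=pickle.load(open('w1.pkl','rb'))
for n,uv,z in [('c+',(313,180),113),('c-',(311,285),113),('d+',(371,180),88),('d-',(373,277),88),('wedge',(344,150),143),('r',(289,107),8),('r',(396,108),8),('r',(387,262),8),('r',(289,260),8)]:
    print(n,onz(p,uv,z,c).round(1))
row((430,-225,390),-15.8)
g=p['frame'][100:290,280:400]
cv2.imwrite('pics/w1c.png',cv2.resize(g,None,fx=3.1,fy=3.1,interpolation=cv2.INTER_CUBIC)[:,:,::-1])
```

```text
[551.3  18.2] -11.32 [[0.4, -0.1], [0.4, 0.3], [-0.3, -0.2], [0.1, 0.7], [0.0, -0.1], [-0.7, -0.4]]
[550.6  18.5] -11.4 [[0.2, 0.0], [-0.2, -0.0]]
[551.2  18.2] -11.31 [[0.4, -0.1], [0.4, 0.2], [-0.3, -0.2], [0.0, 0.7], [-0.1, -0.1], [-0.8, -0.4], [0.3, -0.2], [-0.0, -0.4]]
c+ [ 434.6 -262.8  113. ]
c- [ 400.5 -370.   113. ]
d+ [ 491.4 -283.7   88. ]
d- [ 466.7 -390.8   88. ]
wedge [ 470.7 -239.9  143. ]
r [ 425.8 -187.2    8. ]
r [ 547.8 -223.7    8. ]
r [ 491.2 -410.8    8. ]
r [ 367.8 -371.8    8. ]
row [-0.2287, -0.0474, 0.0094] [0.0, 0.0, 0.11]
```

View pics/w1c.png

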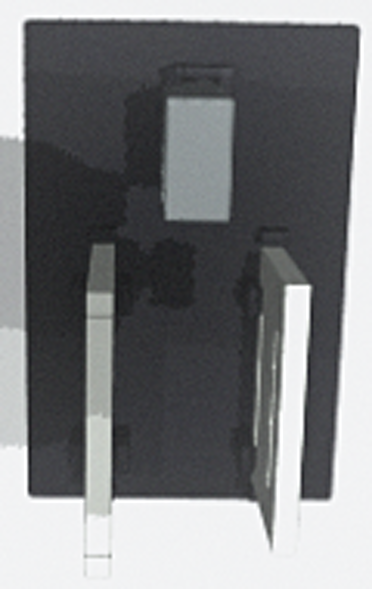

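The plates are confirmed: the left one is at the higher level (cassette) and the right one shows ribs (dam). The cassette top in the crop runs from (99,291) to (97,578), and the wedge top is centred at (198,159).

Run:
```python
from h import *
import pickle
p,c=pickle.load(open('w1.pkl','rb'))
k=lambda u,v:(280+u/3.1,100+v/3.1)
a=onz(p,k(99,291),113,c);b=onz(p,k(97,578),113,c);print(a,b,(a+b)/2,np.linalg.norm(a-b),np.degrees(np.arctan2(*(a-b)[[1,0]]))-90)
q=[onz(p,k(*x),143,c) for x in [(166,97),(235,97),(230,221),(162,221)]]
print(np.round(q,1),np.mean(q,0)); d=q[0]+q[1]-q[2]-q[3]; print(np.degrees(np.arctan2(d[1],d[0]))-90)
m=(a+b)/2
row((m[0],m[1],230),-16)
```

```text
[ 429.63659961 -275.79831143  113.        ] [ 400.35803171 -371.66531225  113.        ] [ 414.99731566 -323.73181184  113.        ] 100.23829799306505 -16.983100930276066
[[ 466.2 -221.5  143. ]
 [ 485.1 -227.   143. ]
 [ 474.5 -260.9  143. ]
 [ 455.4 -255.4  143. ]] [ 470.32225872 -241.19032951  143.        ]
-17.492181202282907
row [-0.3285, -0.0435, 0.1694] [0.0, 0.0, 0.114]
```

```bash
python3 -m handwheel '[[-0.045,-0.006,0.02,0,0,0.03],[-0.09,-0.012,0.04,0,0,0.06],[-0.135,-0.018,0.06,0,0,0.1],[-0.18,-0.024,0.09,0,0,0.136],[-0.225,-0.03,0.11,0,0,0.136],[-0.27,-0.037,0.14,0,0,0.136],[-0.315,-0.042,0.165,0,0,0.136],[-0.328,-0.0435,0.169,0,0,0.136]]'; python3 -m handwheel '[[0,0,0,0,0,0]]';python3 -c "
from h import *
row((415,-323.7,98),-17)"
```

```text
t: 4.7
position: [412.8, -325.9, 228.1]
ee_rot: [-2.526, -1.865, 0.003]
ft_force: [0.7, 0.4, 0.7]
grip_width: 55.8
gripper_force: 0.0
t: 4.8
position: [413.3, -325.6, 228.7]
ee_rot: [-2.527, -1.863, 0.002]
ft_force: [-0.7, 1.2, 0.4]
grip_width: 55.4
gripper_force: 0.0
row [0.0023, 0.0014, 0.1306] [-0.003, -0.0, -0.004]
```

```bash
python3 -m handwheel '[[0.001,0.001,0.04,0,0,0],[0.001,0.001,0.08,0,0,0],[0.001,0.001,0.115,0,0,0],[0.001,0.001,0.13,0,0,0],[0.001,0.001,0.13,0,0,0]]'; python3 -m handwheel '[[0,0,0,0,0,0],[0,0,0,0,0,0],[0,0,0,0,0,0],[0,0,0,0,0,0],[0,0,0,0,0,0]]' -1
```

```text
t: 5.3
position: [416.4, -320.9, 98.8]
ee_rot: [-2.521, -1.87, 0.001]
ft_force: [0.6, -0.1, 0.8]
grip_width: 55.5
gripper_force: 0.0
t: 5.8
position: [417.1, -322.4, 101.5]
ee_rot: [2.523, 1.87, 0.0]
ft_force: [-2.6, 0.9, 13.4]
grip_width: 8.1
gripper_force: 59.2
```

```bash
python3 -m handwheel '[[0,0,-0.02,0,0,0],[0,0,-0.06,0,0,0],[0,0,-0.11,0,0,0],[0,0,-0.16,0,0,0],[0,0,-0.185,0,0,0],[0,0,-0.185,0,0,0],[0,0,-0.185,0,0,0]]'
python3 - <<'E'
from h import *
p=optics.get_image('wrist'); f=p['frame']
cv2.imwrite('pics/w3.png',cv2.resize(f[150:480,200:440],None,fx=1.8,fy=1.8)[:,:,::-1])
row((553.9,17.7,280),-11.3)
E
```

```text
t: 6.5
position: [416.6, -322.2, 285.7]
ee_rot: [2.523, 1.87, 0.0]
ft_force: [0.4, 0.3, -2.2]
grip_width: 7.9
gripper_force: 58.9
row [0.365, 0.0327, 0.0048] [-0.001, -0.0, -0.125]
```

View pics/w3.png

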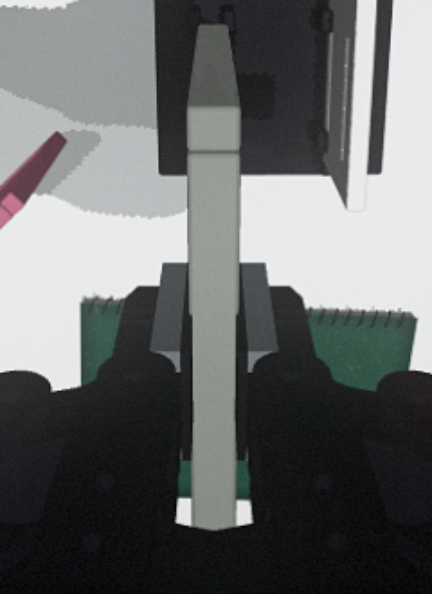

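The picture shows the cassette held straight. Its near top edge is at crop y=106, its foot edge at y=25 and its far top end at about y=528.

Run:
```python
from h import *
p=optics.get_image('wrist'); T=np.array(p['tool_from_camera']); c=(T[:3,3],T[:3,:3])
rays=[]
for u,v in [(214,106),(211,25),(213,528)]:
    o,d=ray(p,(200+u/1.8,150+v/1.8),c); rays.append(d/d[2])
o=T[:3,3]
# x=o0+d0*(z-o2); z2=z1+105
A,B,C=rays
z1=((B[0])*(105-o[2])-A[0]*(-o[2]))/(A[0]-B[0])
x=o[0]+A[0]*(z1-o[2]); xf=o[0]+C[0]*(z1-o[2]); print('top z',z1,'x near',x,'x far',xf)
for z in(-12,-10,-8): print(z,o[0]+A[0]*(z-o[2]),o[0]+C[0]*(z-o[2]), o[0]+B[0]*(z+105-o[2]), [o[1]+r[1]*(z-o[2]) for r in (A,C)])
```

```text
top z -7.959337024423833 x near 48.48707172884613 x far -40.86553883336252
-12 49.452341605742845 -36.89267213049801 49.001970290590165 [np.float64(0.008584873338971968), np.float64(-0.2294593823395321)]
-10 48.97456363577539 -38.8591151260552 48.747111835501805 [np.float64(0.010022211533780898), np.float64(-0.2321261393627009)]
-8 48.496785665807934 -40.825558121612374 48.492253380413445 [np.float64(0.011459549728589827), np.float64(-0.23479289638586973)]
```

```bash
python3 -m handwheel '[[0.03,0.003,0,0,0,-0.02],[0.08,0.006,0,0,0,-0.04],[0.13,0.01,0,0,0,-0.06],[0.18,0.015,0,0,0,-0.08],[0.23,0.02,0,0,0,-0.1],[0.28,0.025,0,0,0,-0.125],[0.33,0.03,0,0,0,-0.125],[0.366,0.0327,0,0,0,-0.125]]'; python3 -m handwheel '[[0,0,0.04,0,0,0],[0,0,0.08,0,0,0],[0,0,0.085,0,0,0],[0,0,0.085,0,0,0],[0,0,0.085,0,0,0]]'; python3 -c "
from h import *
row((554.1,18.7,105),-11.3)
p=optics.get_image('side');save(p,'s2.png')
for i in range(4): optics.get_image('top'); print(ctrl.state()['position'],ctrl.state()['ft_force'])"
```

```text
t: 7.4
position: [554.8, 21.8, 284.1]
ee_rot: [-2.426, -1.994, 0.001]
ft_force: [0.6, -1.0, -1.3]
grip_width: 7.7
gripper_force: 58.8
t: 7.9
position: [555.2, 18.6, 201.7]
ee_rot: [2.429, 1.991, 0.002]
ft_force: [0.1, -0.2, -0.4]
grip_width: 7.8
gripper_force: 58.7
row [-0.0002, -0.0012, 0.0967] [0.002, -0.001, -0.0]
[555.28103888  18.48081179 201.91293511] [-0.47897056 -0.56809412 -1.61302576]
[555.21179388  18.45031414 201.78828827] [ 0.50744965 -0.38364117 -1.47464901]
[555.06304532  18.42501716 201.55256932] [-0.07529188  0.22289373 -0.61138455]
[554.92340088  18.46460094 201.29198801] [-0.32425521 -0.34229232 -1.12000584]
```

```bash
python3 -m handwheel '[[0,-0.001,0.02,0,0,0],[0,-0.001,0.04,0,0,0],[0,-0.001,0.055,0,0,0],[0,-0.001,0.07,0,0,0],[0,-0.001,0.08,0,0,0],[0,-0.001,0.085,0,0,0],[0,-0.001,0.085,0,0,0]]'
```

```text
t: 8.85
position: [553.4, 18.8, 114.9]
ee_rot: [-2.429, -1.992, 0.001]
ft_force: [-0.7, 0.5, -1.1]
grip_width: 7.6
gripper_force: 58.9
```

```bash
python3 -m handwheel '[[0,0,0.003,0,0,0],[0,0,0.006,0,0,0],[0,0,0.008,0,0,0],[0,0,0.008,0,0,0]]'
```

```text
t: 9.25
position: [553.5, 18.8, 107.2]
ee_rot: [-2.429, -1.992, 0.0]
ft_force: [0.4, -0.5, -0.4]
grip_width: 8.2
gripper_force: 58.9
```

Free descent, so it is in the guides. I'll continue to the floor.

```bash
python3 -m handwheel '[[0,0,0.002,0,0,0],[0,0,0.004,0,0,0],[0,0,0.004,0,0,0]]'; python3 -m handwheel '[[0,0,0.001,0,0,0],[0,0,0.002,0,0,0],[0,0,0.002,0,0,0]]'
```

```text
t: 9.55
position: [553.5, 18.8, 103.1]
ee_rot: [-2.429, -1.992, 0.0]
ft_force: [0.6, -0.5, -1.0]
grip_width: 7.9
gripper_force: 58.9
t: 9.85
position: [553.5, 18.8, 101.2]
ee_rot: [-2.429, -1.992, 0.0]
ft_force: [0.6, -0.3, 0.2]
grip_width: 7.8
gripper_force: 58.9
```

```bash
python3 -m handwheel '[[0,0,0.001,0,0,0],[0,0,0.002,0,0,0],[0,0,0.002,0,0,0]]'
```

```text
t: 10.15
position: [553.8, 18.8, 99.5]
ee_rot: [2.429, 1.992, 0.001]
ft_force: [-0.2, -1.4, 5.3]
grip_width: 8.1
gripper_force: 59.6
```

```bash
python3 -m handwheel '[[0,0,0,0,0,0],[0,0,0,0,0,0],[0,0,0,0,0,0]]' -0.4; python3 -m handwheel '[[0,0,-0.01,0,0,0],[0,0,-0.03,0,0,0],[0,0,-0.07,0,0,0],[0,0,-0.12,0,0,0],[0,0,-0.165,0,0,0],[0,0,-0.165,0,0,0]]' 0
python3 - <<'E'
from h import *
p=optics.get_image('wrist'); c=cam(p); s=ctrl.state()
f=p['frame']; u,v=proj(p,[[554,18,80]],c)[0]; print(u,v,s['position'])
import pickle; pickle.dump((p,c),open('w4.pkl','wb'))
u0,v0=int(max(u-120,0)),int(max(v-110,0)); print(u0,v0)
cv2.imwrite('pics/w4.png',cv2.resize(f[v0:v0+220,u0:u0+240],None,fx=2.7,fy=2.7,interpolation=cv2.INTER_CUBIC)[:,:,::-1])
row((470.3,-241.2,230),-17)
E
```

```text
t: 10.45
position: [553.5, 18.8, 99.3]
ee_rot: [-2.429, -1.992, 0.0]
ft_force: [0.2, -0.4, 0.5]
grip_width: 25.7
gripper_force: 0.0
t: 11.05
position: [555.5, 19.4, 270.7]
ee_rot: [2.425, 1.989, 0.011]
ft_force: [0.6, 0.0, -0.4]
grip_width: 42.5
gripper_force: 0.0
317.0008359496589 212.5336960740058 [554.55908728  18.91631843 267.68766045]
197 102
row [-0.2716, -0.0319, 0.0373] [0.006, -0.001, 0.127]
```

View pics/w4.png

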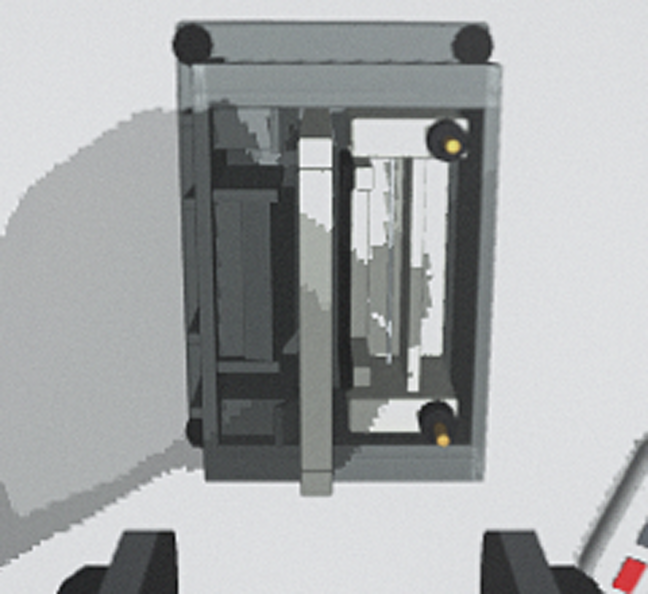

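The cassette stands in the guides, with its top edge from (316,137) to (316,495) in the crop. Next is the wedge.

```bash
python3 -m handwheel '[[-0.04,-0.005,0,0,0,0.03],[-0.085,-0.01,0,0,0,0.06],[-0.13,-0.015,0,0,0,0.1],[-0.18,-0.02,0.01,0,0,0.127],[-0.22,-0.026,0.02,0,0,0.127],[-0.26,-0.03,0.03,0,0,0.127],[-0.271,-0.031,0.035,0,0,0.127],[-0.271,-0.031,0.035,0,0,0.127]]'
python3 - <<'E'
from h import *
import pickle
p,c=pickle.load(open('w4.pkl','rb'))
for q in [(316,137),(316,495)]:
    X=onz(p,(197+q[0]/2.7,102+q[1]/2.7),111,c); print('cell frame',R.from_euler('z',11.3,degrees=True).apply(X-[551.2,18.2,0]).round(1))
row((470.3,-241.2,121),-17)
w=optics.get_image('wrist'); c=cam(w)
for t in ['wedge_top']:
  for d in spotter.find_in(w,t)[:2]: print(d, onz(w,d['uv'],143,c))
row((470.3,-241.2,121),-17)
E
```

```text
t: 11.9
position: [468.8, -242.2, 228.2]
ee_rot: [-2.527, -1.864, 0.002]
ft_force: [-0.6, 0.2, 0.0]
grip_width: 42.7
gripper_force: 0.0
cell frame [  0.8  50.  111. ]
cell frame [  0.4 -48.2 111. ]
row [0.0014, 0.0014, 0.1072] [-0.003, -0.0, -0.004]
{'uv': [318.9, 234.1], 'confidence': 0.73} [ 473.3004298  -229.03775131  143.        ]
row [-0.0014, 0.0004, 0.1082] [-0.001, -0.001, 0.001]
```

```bash
python3 -m handwheel '[[0,0,0.04,0,0,0],[-0.001,0,0.08,0,0,0],[-0.001,0,0.105,0,0,0],[-0.001,0,0.108,0,0,0],[-0.001,0,0.108,0,0,0]]'; python3 -m handwheel '[[0,0,0,0,0,0],[0,0,0,0,0,0],[0,0,0,0,0,0],[0,0,0,0,0,0]]' -1;python3 -m handwheel '[[0,0,-0.02,0,0,0],[0,0,-0.06,0,0,0],[0,0,-0.11,0,0,0],[0,0,-0.15,0,0,0],[0,0,-0.15,0,0,0],[0,0,-0.15,0,0,0]]'
python3 - <<'E'
from h import *
p=optics.get_image('wrist'); f=p['frame'][120:480,180:460]
q=optics.get_image('side'); u,v=proj(q,[ctrl.state()['position']])[0].astype(int); g=q['frame'][v-60:v+100,u-60:u+60]
a=cv2.resize(f,None,fx=1.5,fy=1.5); b=cv2.resize(g,None,fx=3,fy=3); print(a.shape,b.shape)
c=np.zeros((540,780,3),np.uint8); c[:540,:420]=a; c[:480,420:]=b; cv2.imwrite('pics/w5.png',c[:,:,::-1])
E
```

```text
t: 12.5
position: [470.5, -240.7, 121.8]
ee_rot: [-2.523, -1.871, -0.0]
ft_force: [-0.0, 0.0, -0.3]
grip_width: 42.8
gripper_force: 0.0
t: 12.9
position: [471.3, -242.1, 123.0]
ee_rot: [2.523, 1.867, 0.003]
ft_force: [2.3, 1.3, 10.6]
grip_width: 19.4
gripper_force: 59.9
t: 13.5
position: [469.8, -242.1, 272.4]
ee_rot: [2.524, 1.867, 0.001]
ft_force: [-0.8, -0.2, -1.7]
grip_width: 19.3
gripper_force: 59.7
(540, 420, 3) (480, 360, 3)
```

View pics/w5.png

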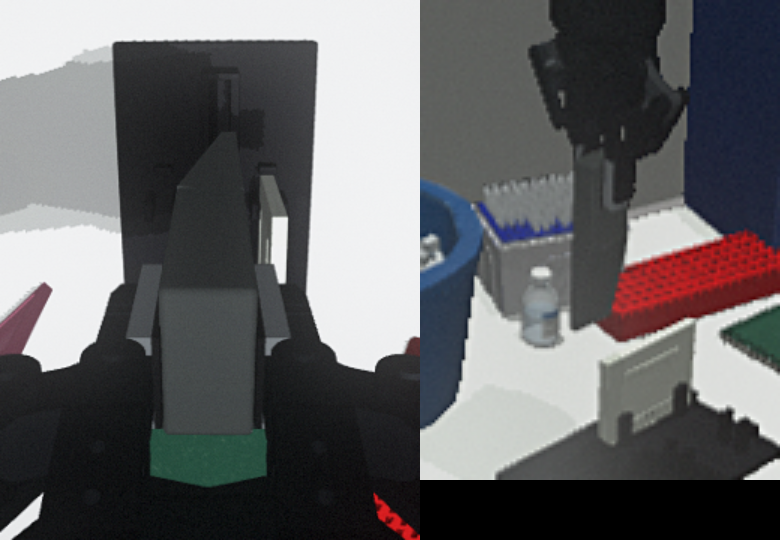

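The wedge is held with its flat face at the right (+x) and its slope at the left, as needed. Its top runs from (160..257,290) to (163..253,433) and the tip is at (215..238,133).

Run:
```python
from h import *
p=optics.get_image('wrist'); T=np.array(p['tool_from_camera']); o=T[:3,3]
def r(u,v): d=ray(p,(180+u/1.5,120+v/1.5),(o,T[:3,:3]))[1]; return d/d[2]
for z in (-26,-22,-20,-18,-16):
    P=lambda u,v,z: (o+r(u,v)*(z-o[2])).round(1)[:2]
    print(z,P(160,290,z),P(257,290,z),P(163,433,z),P(253,433,z),'tip',P(215,133,z+135),P(238,133,z+135))
# target: flat face x in cell frame
row((0,0,0),-11.3) if 0 else None
print(ctrl.state()['position'])
```

```text
-26 [23.3 -8.9] [23.3  8.9] [-9.3 -9.2] [-9.4  9. ] tip [20.7  2.7] [20.7 11.7]
-22 [21.2 -9.3] [21.1  9.3] [-12.7  -9.6] [-12.8   9.4] tip [19.7  2.8] [19.7 11.9]
-20 [20.1 -9.4] [20.1  9.5] [-14.4  -9.8] [-14.4   9.6] tip [19.2  2.8] [19.2 12. ]
-18 [19.  -9.6] [19.   9.6] [-16.1  -9.9] [-16.1   9.7] tip [18.8  2.8] [18.8 12.1]
-16 [18.  -9.8] [18.   9.8] [-17.8 -10.1] [-17.8   9.9] tip [18.3  2.8] [18.3 12.2]
[ 469.27749738 -241.71742902  270.43398338]
```

```bash
cat >> h.py <<'E'
def wt(xw,h):
    X=R.from_euler('z',-11.3,degrees=True).apply([xw-9.8,-1.2,0])+[551.2,18.2,h+116]; row(X,-11.3)
def where():
    s=ctrl.state(); q=R.from_euler('z',11.3,degrees=True).apply(s['position']-np.array([551.2,18.2,0])); print('xw %.1f y %.1f h %.1f F'%(q[0]+9.8,q[1]+1.2,q[2]-116),s['ft_force'].round(1),s['t'])
E
python3 -c "
from h import *
wt(-7,150)"
```

```text
row [0.2696, -0.0143, 0.0045] [-0.002, -0.0, -0.127]
```

```bash
python3 -m handwheel '[[0.03,-0.002,0,0,0,-0.02],[0.08,-0.004,0,0,0,-0.05],[0.13,-0.007,0,0,0,-0.08],[0.18,-0.01,0,0,0,-0.127],[0.22,-0.012,0.002,0,0,-0.127],[0.26,-0.014,0.004,0,0,-0.127],[0.27,-0.014,0.004,0,0,-0.127],[0.27,-0.014,0.004,0,0,-0.127]]';python3 -m handwheel '[[0,0,0,0,0,0],[0,0,0,0,0,0],[0,0,0,0,0,0]]';python3 -c "
from h import *
where();wt(-7,74)"
```

```text
t: 14.45
position: [535.2, 22.2, 266.3]
ee_rot: [-2.425, -1.995, 0.001]
ft_force: [-0.1, -0.5, -1.8]
grip_width: 19.1
gripper_force: 59.6
t: 14.75
position: [535.2, 19.2, 267.2]
ee_rot: [2.431, 1.99, -0.001]
ft_force: [-0.0, 0.9, -0.9]
grip_width: 19.2
gripper_force: 59.6
xw -6.0 y -0.9 h 151.2 F [-0.   0.9 -0.9] 14.75
row [0.0009, -0.0009, 0.0772] [-0.0, 0.0, -0.002]
```

```bash
python3 -m handwheel '[[0,-0.001,0.02,0,0,0],[0,-0.001,0.045,0,0,0],[0,-0.001,0.065,0,0,0],[0,-0.001,0.077,0,0,0],[0,-0.001,0.077,0,0,0],[0,-0.001,0.077,0,0,0]]';python3 - <<'E'
from h import *
where();wt(-5.2,66)
p=optics.get_image('wrist'); c=cam(p); f=p['frame']
cv2.imwrite('pics/w6.png',cv2.resize(f[60:330,180:480],None,fx=2.2,fy=2.2,interpolation=cv2.INTER_CUBIC)[:,:,::-1])
E
```

```text
t: 15.35
position: [534.7, 20.5, 190.9]
ee_rot: [2.429, 1.992, 0.001]
ft_force: [0.7, -0.6, -0.6]
grip_width: 19.0
gripper_force: 59.5
xw -6.9 y 0.2 h 74.9 F [ 0.7 -0.6 -0.6] 15.35
row [-0.0002, 0.0017, 0.0089] [0.001, -0.0, -0.0]
```

View pics/w6.png

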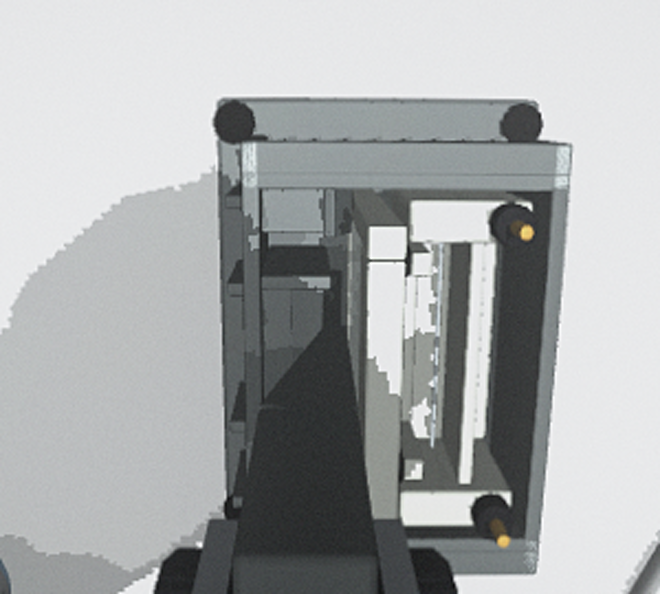

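The tip sits at about (335,325), between the seat's top edge at (330,285) and the cassette's front at about (355,300). I'll follow the slope down.

```bash
python3 -m handwheel '[[0,0.001,0.003,0,0,0],[0,0.0017,0.006,0,0,0],[0,0.0017,0.009,0,0,0],[0,0.0017,0.009,0,0,0]]';python3 -c "
from h import *
where();wt(-3.8,60)"
```

```text
t: 15.8
position: [535.9, 20.3, 180.9]
ee_rot: [-2.429, -1.992, 0.001]
ft_force: [-1.2, -0.6, -1.2]
grip_width: 19.2
gripper_force: 59.5
xw -5.6 y 0.2 h 64.9 F [-1.2 -0.6 -1.2] 15.8
row [-0.0002, 0.0018, 0.0049] [-0.001, 0.0, 0.0]
```

```bash
python3 -m handwheel '[[0,0.0005,0.003,0,0,0],[0,0.001,0.006,0,0,0],[0,0.001,0.006,0,0,0],[0,0.001,0.006,0,0,0]]';python3 -c "
from h import *
where();wt(-2.2,52)"
```

```text
t: 16.2
position: [537.0, 20.1, 175.2]
ee_rot: [-2.429, -1.992, 0.0]
ft_force: [-1.2, -0.4, -0.7]
grip_width: 19.0
gripper_force: 59.5
xw -4.5 y 0.3 h 59.2 F [-1.2 -0.4 -0.7] 16.2
row [-0.0003, 0.0023, 0.0072] [-0.0, -0.0, 0.0]
```

```bash
python3 -m handwheel '[[0,0.0007,0.003,0,0,0],[0,0.0014,0.006,0,0,0],[0,0.0016,0.007,0,0,0],[0,0.0016,0.007,0,0,0]]';python3 -c "
from h import *
where();wt(-0.6,44)"
```

```text
t: 16.6
position: [538.5, 19.8, 168.1]
ee_rot: [-2.429, -1.992, 0.0]
ft_force: [-0.7, 0.3, -0.5]
grip_width: 19.6
gripper_force: 59.6
xw -2.9 y 0.3 h 52.1 F [-0.7  0.3 -0.5] 16.6
row [-0.0003, 0.0023, 0.0081] [-0.0, 0.0, 0.0]
```

```bash
python3 -m handwheel '[[0,0.0007,0.003,0,0,0],[0,0.0014,0.006,0,0,0],[0,0.0014,0.006,0,0,0],[0,0.0014,0.006,0,0,0]]';python3 -c "
from h import *
where();wt(-0.6,44)"
```

```text
t: 17.0
position: [540.0, 19.5, 162.2]
ee_rot: [-2.429, -1.992, 0.0]
ft_force: [-1.3, 0.2, -0.6]
grip_width: 19.1
gripper_force: 59.6
xw -1.5 y 0.3 h 46.2 F [-1.3  0.2 -0.6] 17.0
row [-0.0003, 0.0009, 0.0022] [-0.0, -0.0, 0.0]
```

```bash
python3 -m handwheel '[[0,0.0005,0.002,0,0,0],[0,0.001,0.004,0,0,0],[0,0.0012,0.006,0,0,0],[0,0.0012,0.006,0,0,0]]';python3 -c "
from h import *
where()"
```

```text
t: 17.4
position: [541.0, 19.3, 155.9]
ee_rot: [-2.429, -1.992, 0.001]
ft_force: [-3.2, 0.6, -2.0]
grip_width: 18.9
gripper_force: 59.7
xw -0.4 y 0.2 h 39.9 F [-3.2  0.6 -2. ] 17.4
```

```bash
python3 -m handwheel '[[0,0.0003,0.0015,0,0,0],[0,0.0006,0.003,0,0,0],[0,0.0006,0.003,0,0,0]]';python3 -c "
from h import *
where()"
```

```text
t: 17.7
position: [541.5, 19.2, 153.0]
ee_rot: [-2.429, -1.992, 0.001]
ft_force: [-3.4, 1.2, -2.4]
grip_width: 19.6
gripper_force: 59.6
xw 0.1 y 0.2 h 37.0 F [-3.4  1.2 -2.4] 17.7
```

```bash
python3 -m handwheel '[[0,0,0,0,0,0],[0,0,0,0,0,0],[0,0,0,0,0,0]]' -0.2; python3 -m handwheel '[[0,0,-0.01,0,0,0],[0,0,-0.03,0,0,0],[0,0,-0.07,0,0,0],[0,0,-0.1,0,0,0],[0,0,-0.1,0,0,0],[0,0,-0.1,0,0,0]]'; python3 -m handwheel '[[0,0,0,0,0,0],[0,0,0,0,0,0],[0,0,0,0,0,0],[0,0,0,0,0,0]]' -1
python3 - <<'E'
from h import *
p=optics.get_image('wrist'); c=cam(p); f=p['frame']; where()
import pickle; pickle.dump((p,c),open('w7.pkl','wb'))
q=optics.get_image('side'); a=f[60:330,170:470]
u,v=proj(q,[[540,20,90]])[0].astype(int); g=q['frame'][v-70:v+60,u-65:u+65]
k=np.zeros((450,800,3),np.uint8); k[:,:500]=cv2.resize(a,(500,450)); k[:300,500:]=cv2.resize(g,(300,300))
cv2.imwrite('pics/w7.png',k[:,:,::-1])
E
```

```text
t: 18.0
position: [542.2, 19.1, 153.6]
ee_rot: [2.429, 1.992, 0.001]
ft_force: [-0.0, 0.1, -0.5]
grip_width: 33.8
gripper_force: 0.0
t: 18.6
position: [542.0, 19.0, 254.3]
ee_rot: [2.428, 1.991, 0.002]
ft_force: [-0.0, 0.3, -1.7]
grip_width: 34.0
gripper_force: 0.0
t: 19.0
position: [541.6, 19.2, 252.9]
ee_rot: [-2.429, -1.992, 0.001]
ft_force: [-0.1, -0.2, 0.4]
grip_width: -0.1
gripper_force: 0.0
xw 0.3 y 0.3 h 137.0 F [ 0.2 -0.3  0. ] 19.05
```

View pics/w7.png

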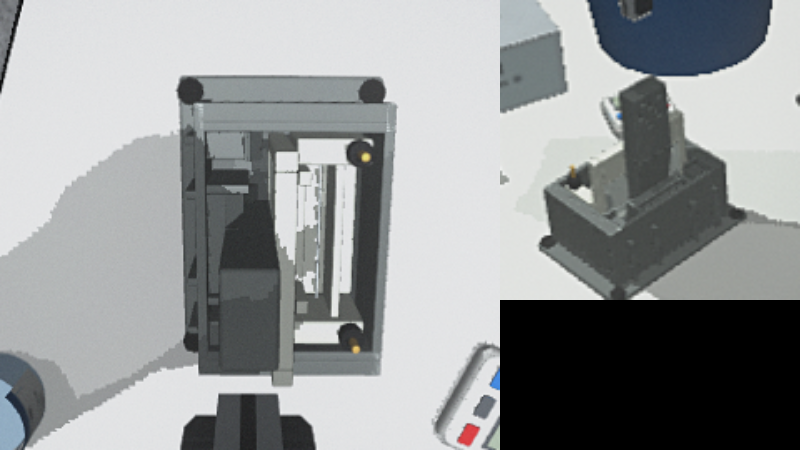

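The wedge stands loose in the gap, flat side on the cassette, with its top centred at about (250,320) in the crop. The shut gripper will now press.

```bash
python3 -m handwheel '[[0,0,0.02,0,0,0],[0.001,0,0.045,0,0,0],[0.001,0,0.058,0,0,0],[0.001,0,0.06,0,0,0],[0.001,0,0.06,0,0,0],[0.001,0,0.06,0,0,0]]'; python3 -m handwheel '[[0,0,0.001,0,0,0],[0,0,0.002,0,0,0],[0,0,0.003,0,0,0],[0,0,0.003,0,0,0]]'
```

```text
t: 19.7
position: [542.4, 20.2, 194.2]
ee_rot: [2.429, 1.992, 0.001]
ft_force: [-0.7, -1.0, -0.3]
grip_width: 0.0
gripper_force: 0.0
t: 20.1
position: [541.9, 20.1, 190.3]
ee_rot: [-2.429, -1.992, 0.0]
ft_force: [0.3, -0.4, -0.4]
grip_width: -0.1
gripper_force: 0.0
```

```bash
python3 -m handwheel '[[0,0,0.001,0,0,0],[0,0,0.002,0,0,0],[0,0,0.003,0,0,0],[0,0,0.003,0,0,0]]'
```

```text
t: 20.5
position: [541.9, 20.1, 187.1]
ee_rot: [-2.429, -1.992, 0.0]
ft_force: [-0.9, 0.1, -1.0]
grip_width: 0.1
gripper_force: 0.0
```

```bash
python3 -m handwheel '[[0,0,0.001,0,0,0],[0,0,0.002,0,0,0],[0,0,0.002,0,0,0]]'
```

```text
t: 20.8
position: [541.9, 20.1, 185.2]
ee_rot: [-2.429, -1.992, 0.0]
ft_force: [0.2, 0.3, -0.4]
grip_width: -0.1
gripper_force: 0.0
```

```bash
python3 -m handwheel '[[0,0,0.001,0,0,0],[0,0,0.002,0,0,0],[0,0,0.002,0,0,0]]'
```

```text
t: 21.1
position: [541.9, 20.1, 183.2]
ee_rot: [-2.429, -1.992, 0.0]
ft_force: [-0.0, -0.0, 0.0]
grip_width: 0.0
gripper_force: 0.0
```

```bash
python3 -m handwheel '[[0,0,0.001,0,0,0],[0,0,0.0015,0,0,0],[0,0,0.0015,0,0,0]]'
```

```text
t: 21.4
position: [542.1, 20.1, 181.9]
ee_rot: [2.429, 1.992, 0.001]
ft_force: [1.1, 0.1, 2.7]
grip_width: -0.0
gripper_force: 1.4
```

```bash
python3 -m handwheel '[[0,0,0.001,0,0,0],[0,0,0.0015,0,0,0],[0,0,0.0015,0,0,0]]'
```

```text
t: 21.7
position: [542.3, 20.1, 180.4]
ee_rot: [2.429, 1.992, 0.001]
ft_force: [1.3, -0.9, 4.1]
grip_width: -0.1
gripper_force: 2.1
```

```bash
python3 -m handwheel '[[0,0,0.001,0,0,0],[0,0,0.0015,0,0,0],[0,0,0.0015,0,0,0]]'
```

```text
t: 22.0
position: [542.3, 20.1, 179.0]
ee_rot: [2.429, 1.992, 0.001]
ft_force: [1.3, -0.8, 4.7]
grip_width: -0.3
gripper_force: 2.5
```

```bash
python3 -m handwheel '[[0,0,0.001,0,0,0],[0,0,0.0015,0,0,0],[0,0,0.0015,0,0,0]]'
```

```text
t: 22.3
position: [542.5, 20.1, 177.6]
ee_rot: [2.429, 1.992, 0.002]
ft_force: [1.9, -0.2, 6.5]
grip_width: 0.0
gripper_force: 2.9
```

```bash
python3 -m handwheel '[[0,0,0.001,0,0,0],[0,0,0.0015,0,0,0],[0,0,0.0015,0,0,0]]'
```

```text
t: 22.6
position: [542.6, 20.1, 176.2]
ee_rot: [2.428, 1.992, 0.002]
ft_force: [2.6, -1.7, 6.8]
grip_width: -0.2
gripper_force: 3.4
```

```bash
python3 -m handwheel '[[0,0,0.001,0,0,0],[0,0,0.0015,0,0,0],[0,0,0.0015,0,0,0]]'
```

```text
t: 22.9
position: [542.7, 20.2, 174.8]
ee_rot: [2.428, 1.991, 0.002]
ft_force: [2.7, 0.0, 8.0]
grip_width: -0.2
gripper_force: 3.9
```

```bash
python3 -m handwheel '[[0,0,0.0005,0,0,0],[0,0,0.001,0,0,0],[0,0,0.001,0,0,0]]'
```

```text
t: 23.2
position: [542.9, 20.2, 173.9]
ee_rot: [2.428, 1.991, 0.003]
ft_force: [3.3, -0.7, 9.3]
grip_width: -0.2
gripper_force: 4.4
```

```bash
python3 -m handwheel '[[0,0,0.0005,0,0,0],[0,0,0.001,0,0,0],[0,0,0.001,0,0,0]]'
```

```text
t: 23.5
position: [543.0, 20.2, 172.9]
ee_rot: [2.428, 1.991, 0.003]
ft_force: [3.8, 0.3, 10.4]
grip_width: 0.1
gripper_force: 4.7
```

```bash
python3 -m handwheel '[[0,0.0004,0.0005,0,0,0],[0,0.0006,0.001,0,0,0],[0,0.0006,0.001,0,0,0]]'
```

```text
t: 23.8
position: [543.6, 20.1, 172.0]
ee_rot: [2.428, 1.991, 0.003]
ft_force: [3.2, -1.0, 9.4]
grip_width: -0.1
gripper_force: 4.6
```

```bash
python3 -m handwheel '[[0,0.0003,0.0005,0,0,0],[0,0.0005,0.001,0,0,0],[0,0.0005,0.001,0,0,0]]'
```

```text
t: 24.1
position: [544.0, 20.0, 171.0]
ee_rot: [2.428, 1.991, 0.003]
ft_force: [3.8, -0.7, 9.8]
grip_width: 0.1
gripper_force: 4.7
```

```bash
python3 -m handwheel '[[0,0.0003,0.0005,0,0,0],[0,0.0003,0.001,0,0,0],[0,0.0003,0.001,0,0,0]]'
```

```text
t: 24.4
position: [544.3, 19.9, 169.9]
ee_rot: [2.428, 1.991, 0.003]
ft_force: [2.7, -0.2, 9.5]
grip_width: -0.2
gripper_force: 4.8
```

```bash
python3 -m handwheel '[[0,0.0003,0.0005,0,0,0],[0,0.0003,0.001,0,0,0],[0,0.0003,0.001,0,0,0]]'
```

```text
t: 24.7
position: [544.6, 19.9, 169.1]
ee_rot: [2.428, 1.991, 0.003]
ft_force: [2.8, -0.1, 12.0]
grip_width: -0.2
gripper_force: 5.9
```

Resistance is rising (12 N), so I'll use smaller steps.

```bash
python3 -m handwheel '[[0,0.0001,0.0003,0,0,0],[0,0.0001,0.0005,0,0,0],[0,0.0001,0.0005,0,0,0]]'
```

```text
t: 25.0
position: [544.7, 19.9, 168.9]
ee_rot: [2.428, 1.991, 0.003]
ft_force: [0.3, -1.2, 18.7]
grip_width: -0.0
gripper_force: 9.5
```

```bash
python3 -m handwheel '[[0,0,0.0003,0,0,0],[0,0,0.0005,0,0,0],[0,0,0.0005,0,0,0]]'
```

```text
t: 25.3
position: [544.8, 19.9, 168.8]
ee_rot: [2.428, 1.991, 0.004]
ft_force: [-2.7, -1.2, 25.8]
grip_width: -0.3
gripper_force: 12.7
```

The wedge is home: it goes no further and the force peaked at about 25 N. I'll retreat and check.

```bash
python3 -m handwheel '[[0,0,-0.003,0,0,0],[0,0,-0.01,0,0,0],[0,0,-0.03,0,0,0],[0,0,-0.07,0,0,0],[0,0,-0.1,0,0,0],[0,0,-0.1,0,0,0],[0,0,-0.1,0,0,0]]'
python3 - <<'E'
from h import *
p=optics.get_image('wrist'); f=p['frame']; where()
q=optics.get_image('side'); a=f[60:330,170:470]
u,v=proj(q,[[540,20,90]])[0].astype(int); g=q['frame'][v-70:v+60,u-65:u+65]
k=np.zeros((450,800,3),np.uint8); k[:,:500]=cv2.resize(a,(500,450)); k[:300,500:]=cv2.resize(g,(300,300))
cv2.imwrite('pics/w8.png',k[:,:,::-1])
E
```

```text
t: 26.0
position: [543.7, 19.6, 267.6]
ee_rot: [2.429, 1.992, 0.0]
ft_force: [-0.4, -0.7, -1.0]
grip_width: -0.1
gripper_force: 0.0
xw 1.8 y 1.0 h 150.9 F [ 0.3  0.2 -0.1] 26.05
```

View pics/w8.png

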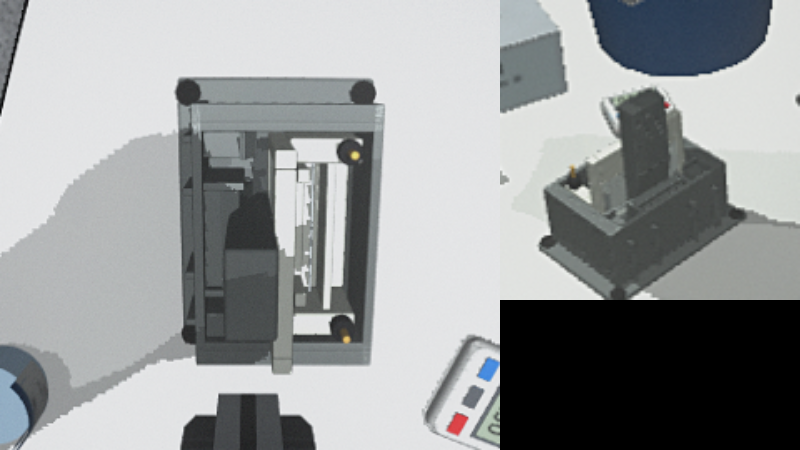

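The wedge sits lower and upright against an intact cassette (top at (250,295) in the crop), and the robot is clear of everything.

```bash
python3 -c "
from h import *
print(ctrl.finish_job())"
```

```text
the job is handed in; nothing more can be done
None
```

The job is handed in at about 26 s: the cassette stands in the guides and the wedge is home against it, looking uncracked in the last view, though the last press read 25.8 N, just over the 25 N that may crack it.

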